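Clamp a charm blank with the slip-clutch knob

TASK

Stand the little wooden house-shaped charm upright on the bench clamp's bed, square and centred between the two steel jaws, pinching it gently because it is soft wood, and let go of it. Then turn the clamp's round knob clockwise to tighten the jaws on it until you feel the slip clutch give, and stop there: the clutch slips only some 20 degrees before it locks and the jaws would crush the charm. Let go of the knob, leaving the charm clamped and the other things on the table undisturbed.

Things in the scene. Friction and masses are not known exactly. Their poses are not given: they have to be found in the camera images.
- charm_mid (a point): Centre of the loose charm, half-way up (21 mm). Plain light-wood house shape, 30 g, standing on the table: walls 36 mm wide (its x), 18 mm thick (its y), 24 mm high, with a 45-degree gable roof, ridge 42 mm up, along its y; z is up. Take it by the two flat end walls 36 mm apart. Either way round in the clamp is fine. More than about 30 N per finger dents it.
- clamp: Grey bench clamp fixed to the table, 70 mm (its x) by 250 mm (its y); origin under its centre. On its flat top (the bed, 30 mm up) stand two steel jaws, 22 x 22 mm, 26 mm high, faces across its y axis. The fixed jaw's face is at y = +80 mm; the moving jaw comes from the -y side, 24 to 28 mm from it at the start. The knob is near the -y end.
- seat (a point): Point on the bed (30 mm above the table; x 0, y +68 mm of the clamp, same axes) where the middle of the charm's underside is to be set, the charm's 18 mm thickness along y: it is then 3 mm from the fixed jaw and at least 3 mm from the moving one. When clamped the charm is against the fixed jaw, its middle at y = +71 mm.
- knob_axis (a point): Point on the knob's vertical axis, 60 mm above the table; x 0, y -70 mm of the clamp. Ribbed round grey knob, 40 mm in diameter, from 38 to 76 mm above the table (does not rise or sink), over a thin collar 48 mm in diameter, top at 37 mm. 65 mm around the axis is free above the bed. Clockwise from above closes the jaws, 8 mm per rad; turning back opens them. Grip it with 30 N or more.
- knob_top (a point): Centre of the knob's top face. Feel: first 0 to 2 rad of play, almost no torque; then 0.2 N m (0.15 if you pause) while the jaw closes, 0.7 to 1.3 rad; charm tight: up to 0.4 N m in 0.2 rad, where the clutch gives and the torque stays while the knob's top rib slips up to 0.38 rad clockwise from the collar's tab; then locked. The jaw stays when let go; the soft grip springs back 0.2 rad.
- dish: Shallow glass dish, 86 mm wide, 16 mm high; a bystander.
- spool: Copper wire spool, 48 mm wide, 22 mm high; a bystander.
- pliers: Small pliers with orange handles lying flat, about 120 mm long; a bystander.
- jar: Glass jar with cork lid, 64 mm wide, 105 mm high; a bystander.
Things that resemble listed ones, but are neither listed nor needed, are in the scene too. What is shaped like the part that bears charm_mid but blue or turquoise is not meant.

How it is judged (in metres and radians):
On the way, in this order (a step that is already met when the one before it is completed fails the run):
1. the charm stands on the bed between the jaws, square to them, and has been let go (x of charm_mid in the frame of clamp between -0.009 and 0.009 m and y of charm_mid in the frame of clamp between 0.055 and 0.073 m and z of charm_mid in the frame of clamp below 0.0535 m and angle between charm_mid's own z axis and vertical below 0.08 rad and angle between the x axis of charm_mid and the x axis of clamp, either way round below 0.3 rad and contact force between the fingers and charm below 0.1 N), for 0.2 s.
2. the jaws grip the charm with the clutch's force (two sides together over 42 N) (contact force between clamp and charm above 42 N), for 0.2 s.
At the end, for the whole second after the job is handed in: The charm stands upright on the bed (within 2.5 mm and 0.08 rad), within 9 mm of the middle of the jaws, square to them within 0.08 rad and against the fixed jaw within 3 mm, held by the jaws with the clutch's force (over 42 N, both sides added; under 75 N throughout), at rest and let go (x of charm_mid in the frame of clamp between -0.009 and 0.009 m and y of charm_mid in the frame of clamp between 0.068 and 0.074 m and z of charm_mid in the frame of clamp below 0.0535 m and angle between charm_mid's own z axis and vertical below 0.08 rad and angle between the x axis of charm_mid and the x axis of clamp, either way round below 0.08 rad and linear speed of charm below 0.01 m/s and contact force between clamp and charm above 42 N); the robot touches nothing.
It fails at once if the clutch is turned into its lock and the jaws crush the charm (two sides together over 75 N; the slipping clutch gives about 54 N) (contact force between clamp and charm above 75 N).
It fails at once if the charm is pinched so hard by the fingers that it dents (contact force between the fingers and charm above 80 N).
It fails at once if a bystander is pushed more than 20 mm (distance of any of dish, spool, pliers, jar from where it was at the start of the episode above 0.02 m).
It also fails if it takes over 72 s, if anything falls off the work surface, if the arm or the gripper's body presses on something with over 40 N, if the wrist force passes 120 N, or if a joint passes its speed limit or range.

ROBOT

A 6-joint arm with a two-finger parallel gripper is mounted at the origin on the work surface. World frame = base frame: x ahead of the robot, y to its left, z up, the work surface at z = 0. Lengths are in m, angles in degrees, forces in N, time in s.
With the tool pointing down it reaches from about 0.425 to 0.95 m from the base axis. Payload 3.5 kg.
Tool frame: the origin (TCP) lies on the centre line of the jaws, within the pads' length; the fingertips stand robot.tip_extent ahead of it and the grasp point (between the pads) is the TCP (robot.tip_extent is the distance from the TCP to the fingertips, in m); z points along the fingers, x is the direction in which the jaws open and shut, and the axes are right-handed (so a half turn about z gives the same grasp; the last joint's range is limited). The gripper opens to 85 mm and grips with 20 to 120 N. Pads are 22 mm wide; open, the fingers measure 114 mm over their backs; the gripper's body (76 mm by 85 mm) begins 54 mm behind the grasp point. The pads swing forward as they close: fully open they stand 13 mm farther back than shut.
Start: joints at [68.182, 16.404, 90.338, -0, 73.258, -8.594], TCP at [0.154, 0.657, 0.25] pointing down, gripper open.
Joint ranges: [-158.93, 158.93], [-51.34, 127.21], [12.03, 142.37], [-87.48, 267.48], [13.55, 161.25], [-162.69, 162.69]. Speed limits (degrees/s): [159.86, 159.86, 180, 180, 180, 180].

INTERFACE

Orientations are given as [roll, pitch, yaw] about the fixed x, y, z axes, in that order (R = Rz(yaw) Ry(pitch) Rx(roll)).
In Python, from plant import robot, effector, ik, grab_frame gives the robot as it stands. Calls block until the motion is done:
- robot.movep(position, orientation): joint-space move of the TCP to a pose.
- robot.move_straight(position, frame=None, rate=0.15, f_stop=None): straight line of the TCP; frame=None keeps the orientation; rate is the mean speed in m/s. With f_stop (N) it stops when the force on the tool has changed by that much, and returns True; else False.
- robot.goto_joints(angles): joint-space move.
- effector.grip(opening, f_grip=None): finger opening in m; f_grip is the grip in N (None keeps the last); returns when the fingers have stopped.
- robot.sleep(seconds).
- ik(position, orientation): joint angles nearest the present ones, or None.
- robot.state(): the state.
- grab_frame(name): name is "scene" or "top"; returns a dict with "frame" (420x560x3 uint8, blue, green, red), "mtx" (3x3 intrinsics, pixels), "extrinsics" (4x4, takes a point from camera to world coordinates). Camera axes: x right, y down, z forward; pixel columns grow to the right and rows downward; lengths in m; the calibration is good to about 2 mm. A picture is of the moment at which its call begins. There is no depth.
A pose or a line that the arm cannot do raises robot.Unreachable and nothing moves.
- robot.hand_in(): hands the job in, once; it reports no verdict.
The state is a dict: "time": time; "qpos": joint angles; "joint_vel": joint speeds; "joint_torque": joint torques, N m; "eef_pos": TCP position; "tool_rot": TCP orientation; "wrist_force": force on the tool from outside, world axes, zero at the start; "torque": the same for the moment, N m; "width": finger opening in m.
Only numpy, scipy, OpenCV 4.12 (cv2) and the standard library are available. Lean on these libraries where they do the work, as an engineer would, in place of code of your own. Each camera call takes 0.05 s, during which the arm holds its last target. There are 200 camera calls.

## Working session

There is one attempt and no reset: what is moved stays moved. The work goes in short steps, each a Python script; the robot and the scene stay as the last script left them, time stands still between calls to the robot, and variables do not carry over. Pictures are saved under pics/ and viewed, about 8 in all and at most 12, crops included, and the job is handed in when it is done.

```bash
ls; mkdir -p pics
python3 - <<'E'
from plant import robot, effector, ik, grab_frame
import cv2,numpy as np
for n in("scene","top"):
    f=grab_frame(n); cv2.imwrite(f"pics/{n}0.png",f["frame"]); print(n,f["mtx"].tolist(),np.round(f["extrinsics"],4).tolist())
print(robot.state(),robot.tip_extent)
E
```

```text
pics
scene [[477.053997763536, 0.0, 277.79546780505234], [0.0, 477.053997763536, 205.98847452656764], [0.0, 0.0, 1.0]] [[-0.2901, 0.8254, -0.4843, 1.1714], [0.9569, 0.2422, -0.1603, 0.2649], [-0.0151, -0.5099, -0.8601, 1.0987], [0.0, 0.0, 0.0, 1.0]]
top [[394.3039213406112, 0.0, 283.8355712930072], [0.0, 394.3039213406112, 209.46563098149355], [0.0, 0.0, 1.0]] [[0.0152, -0.9928, 0.1189, 0.491], [-0.9998, -0.0169, -0.0134, 0.072], [0.0153, -0.1186, -0.9928, 0.8776], [0.0, 0.0, 0.0, 1.0]]
{'time': 0.1, 'qpos': array([ 6.81814992e+01,  1.64505773e+01,  9.04172705e+01,  7.21393289e-05,
        7.32596356e+01, -8.59269683e+00]), 'joint_vel': array([-0.00229608, -0.19030002, -0.22948878,  0.05974263, -0.02366613,
        0.01813379]), 'joint_torque': array([ 6.30588038e-04, -4.07301199e+01, -2.93698597e+01, -8.34039474e-05,
        3.47433161e-03,  7.01611270e-06]), 'eef_pos': array([0.15416735, 0.65656508, 0.24903278]), 'tool_rot': array([-1.79980884e+02,  1.26042154e-01,  7.67741962e+01]), 'wrist_force': array([-0.29089253, -0.33404344, -0.08200482]), 'torque': array([-0.00103227, -0.05325183, -0.02755238]), 'width': 0.08543270565992366} 0.019
```

View pics/top0.png

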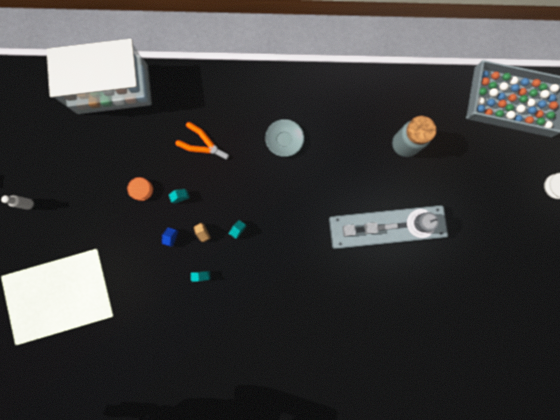

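View pics/scene0.png

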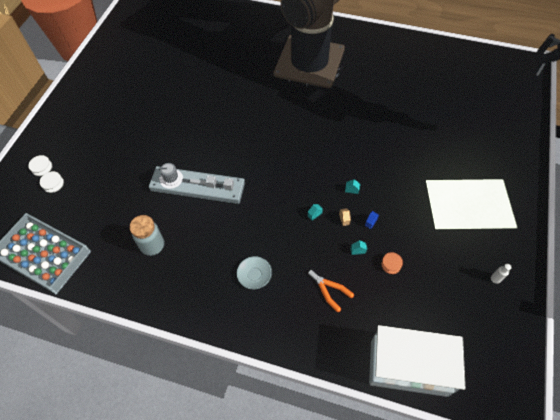

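Top: wooden charm near (202,232), with blue and turquoise decoys around it. The clamp spans (330..447, 207..248) with its knob at the right, (427,222). Scene: charm (345,217), clamp (150..243, 165..200). Next I'll enlarge both.

Run:
```python
import cv2,numpy as np
t=cv2.imread("pics/top0.png");s=cv2.imread("pics/scene0.png")
def crop(im,x,y,w,h,k):
    c=cv2.resize(im[y:y+h,x:x+w],None,fx=k,fy=k,interpolation=cv2.INTER_CUBIC); return np.clip(c*1.2,0,255).astype(np.uint8)
a=np.hstack([crop(t,185,215,40,30,10),crop(s,325,200,40,30,10)])
b=np.hstack([crop(t,325,200,130,50,6.15)[:290,:800]])
out=np.zeros((600,800,3),np.uint8); out[:300]=a; out[300:300+b.shape[0],:b.shape[1]]=b
cv2.imwrite("pics/c1.png",out)
```

```text
(no output)
```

View pics/c1.png

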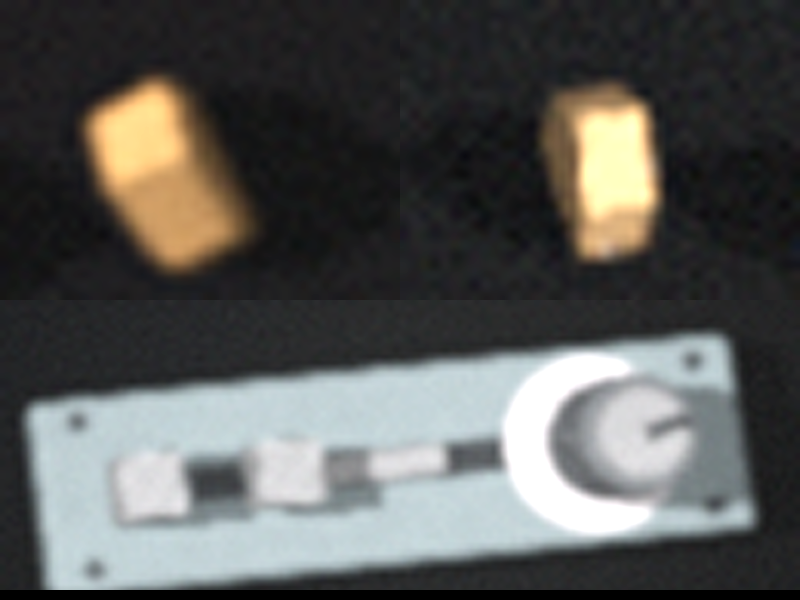

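```bash
cat > fit.py <<'E'
import cv2,numpy as np
from scipy.optimize import minimize
from plant import grab_frame
def box(x0,x1,y0,y1,z0,z1): return np.array([[x,y,z] for x in(x0,x1) for y in(y0,y1) for z in(z0,z1)])
def cyl(x,y,r,z0,z1):
    a=np.linspace(0,2*np.pi,40); return np.vstack([np.c_[x+r*np.cos(a),y+r*np.sin(a),0*a+z] for z in(z0,z1)])
HOUSE=[np.vstack([box(-.018,.018,-.009,.009,0,.024),[[0,-.009,.042],[0,.009,.042]]])]
CLAMP=[box(-.035,.035,-.125,.125,0,.03),cyl(0,-.07,.024,.03,.037),cyl(0,-.07,.02,.038,.076),box(-.011,.011,.08,.102,.03,.056)]
def proj(P,f):
    E=np.linalg.inv(f["extrinsics"]); p=P@E[:3,:3].T+E[:3,3]; p=p@np.array(f["mtx"]).T; return p[:,:2]/p[:,2:]
K=8
def render(parts,x,y,a,f,win,z=0):
    x0,y0,w,h=win; m=np.zeros((h*K,w*K),np.uint8); R=np.array([[np.cos(a),-np.sin(a),0],[np.sin(a),np.cos(a),0],[0,0,1]])
    for P in parts:
        u=(proj(P@R.T+[x,y,z],f)-[x0,y0]+.5)*K
        cv2.fillConvexPoly(m,cv2.convexHull(u.astype(np.float32)).round().astype(np.int32),255)
    return cv2.GaussianBlur(cv2.resize(m,(w,h),interpolation=cv2.INTER_AREA)/255.,(3,3),.6)
def fit(parts,obs,g,z=0):
    # obs: list of (frame dict, win, soft mask)
    c=lambda p:sum(((render(parts,p[0]/100,p[1]/100,p[2]/10,f,w,z)-m)**2).sum() for f,w,m in obs)
    best=None
    for da in(-.3,0,.3):
        s=np.array([g[0]*100,g[1]*100,(g[2]+da)*10]); r=minimize(c,s,method="Nelder-Mead",options=dict(initial_simplex=s+np.array([[0,0,0],[1,0,0],[0,1,0],[0,0,2]]),xatol=.002,fatol=.001,maxiter=400))
        if best is None or r.fun<best.fun: best=r
    p=best.x; return np.array([p[0]/100,p[1]/100,p[2]/10]),best.fun
def ray(u,v,z,f):
    d=f["extrinsics"][:3,:3]@np.linalg.solve(np.array(f["mtx"]),[u,v,1]); o=f["extrinsics"][:3,3]; return o+d*(z-o[2])/d[2]
E
python3 - <<'E'
from fit import *
T=grab_frame("top");S=grab_frame("scene")
def wood(f,w):
    x,y,W,H=w; c=f["frame"][y:y+H,x:x+W].astype(float); return np.clip((c[...,2]-30)/70,0,1)
def grey(f,w):
    x,y,W,H=w; c=f["frame"][y:y+H,x:x+W].astype(float).min(2); return np.clip((c-35)/50,0,1)
wt=(190,218,22,27);ws=(335,205,21,24)
g=ray(202,232,.02,T);g2=ray(345,217,.02,S);print(g,g2)
O=[(T,wt,wood(T,wt)),(S,ws,wood(S,ws))]
# long axis unknown: try
for n,o in(("both",O),("top",O[:1]),("scene",O[1:])):
    for a in(0.3,1.2,2.1,-.4): p,c=fit(HOUSE,o,(g[0],g[1],a)); print("charm",n,p[:2].round(4),np.degrees(p[2]).round(1),c.round(2))
wt=(322,198,133,58);ws=(143,153,108,55)
k=ray(427,222,.076,T);k2=ray(168,168,.076,S);fj=ray(349,230,.056,T);print("knob",k,k2,"fj",fj)
d=fj-k; a=np.arctan2(d[1],d[0])-np.pi/2; c0=k[:2]+d[:2]/np.linalg.norm(d[:2])*.07
O=[(T,wt,grey(T,wt)),(S,ws,grey(S,ws))]
for n,o in(("both",O),("top",O[:1]),("scene",O[1:])):
    p,c=fit(CLAMP,o,(c0[0],c0[1],a)); print("clamp",n,p[:2].round(4),np.degrees(p[2]).round(2),c.round(2))
E
```

```text
[0.54149108 0.23721286 0.02      ] [0.54680004 0.24029438 0.02      ]
charm both [0.5418 0.2401] 27.2 11.99
charm both [0.5418 0.2399] 27.6 12.11
charm both [0.5418 0.2399] 27.7 12.03
charm both [0.5418 0.2398] 27.2 12.08
charm top [0.5421 0.2407] 26.8 5.8
charm top [0.5419 0.2406] 28.0 5.45
charm top [0.5419 0.2409] 207.9 5.88
charm top [0.542  0.2407] 27.7 5.47
charm scene [0.5413 0.2389] 30.5 3.0
charm scene [0.5417 0.2389] 30.6 2.96
charm scene [0.5417 0.239 ] 30.5 2.96
charm scene [0.5414 0.2389] 30.6 3.0
knob [ 0.56612668 -0.23284961  0.076     ] [ 0.56578318 -0.23622364  0.076     ] fj [ 0.54849684 -0.07596959  0.056     ]
clamp both [ 0.5595 -0.167 ] 6.55 187.33
clamp top [ 0.5601 -0.1663] 6.59 43.98
clamp scene [ 0.5566 -0.1685] 6.72 95.13
```

Run:
```python
from plant import robot, effector, ik, grab_frame
import cv2,numpy as np
C=(.5418,.2400); yaw=28
effector.grip(.060,20)
robot.movep([*C,.13],[180,0,yaw])
robot.move_straight([*C,.026],rate=.12)
for n in("scene","top"): cv2.imwrite(f"pics/{n}1.png",grab_frame(n)["frame"])
effector.grip(.020,20); s=robot.state(); print("w",s["width"],s["time"],s["wrist_force"])
robot.move_straight([*C,.13],rate=.12); s=robot.state(); print(s["width"],s["time"],s["eef_pos"],s["qpos"])
y=np.radians(6.6); S=(.5597-np.sin(y)*.0675,-.1667+np.cos(y)*.0675)
robot.movep([*S,.13],[180,0,6.6]); s=robot.state(); print(S,s["width"],s["time"],s["eef_pos"],s["tool_rot"],s["wrist_force"])
f=grab_frame("top")["frame"];g=grab_frame("scene")["frame"]
cr=lambda i,x,y,k=4:cv2.resize(i[y:y+75,x:x+100],None,fx=k,fy=k,interpolation=cv2.INTER_CUBIC)
a=cv2.imread("pics/top1.png");b=cv2.imread("pics/scene1.png")
cv2.imwrite("pics/m2.png",np.vstack([np.hstack([cr(a,150,195),cr(b,295,175)]),np.hstack([cr(f,310,190),cr(g,175,140)])]))
```

```text
w 0.03525214285427476 4.1167 [-0.89974231 -0.12028529  3.91946323]
0.035412090205799746 5.1333 [0.54103361 0.2397885  0.12886741] [ 1.40861748e+01  1.34622509e+01  1.07471432e+02  2.77375692e-04
  5.91875427e+01 -1.39110981e+01]
(np.float64(0.5519417423417314), np.float64(-0.09964733832197323)) 0.035483774526689195 6.4167 [ 0.55193836 -0.09876348  0.12974286] [-1.79966295e+02  1.93437678e-02  6.65792181e+00] [ 0.68918118  0.16957282 -0.20134007]
```

View pics/m2.png

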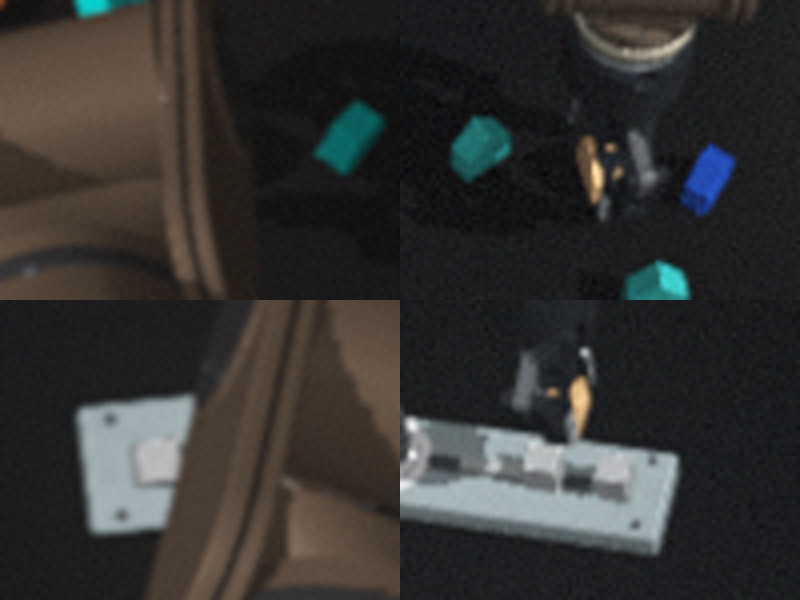

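Charm is held (width 35.4 mm), visible in the fingers in the scene view at crop (580,405); the arm hides it from the top camera. I'll lower it with a force stop.

Run:
```python
from plant import robot, effector, ik, grab_frame
import cv2,numpy as np
S=(.5519,-.0997)
robot.move_straight([*S,.075],rate=.1)
h=robot.move_straight([*S,.0545],rate=.03,f_stop=6); s=robot.state(); print(h,s["eef_pos"],s["wrist_force"],s["time"],s["width"])
g=grab_frame("scene")["frame"]
cv2.imwrite("pics/m3.png",cv2.resize(g[150:220,150:250],None,fx=7,fy=7,interpolation=cv2.INTER_CUBIC))
```

```text
True [ 0.55158707 -0.09962246  0.05678591] [-1.73537611  0.22966005  4.20065136] 7.8083 0.03535190275582836
```

View pics/m3.png

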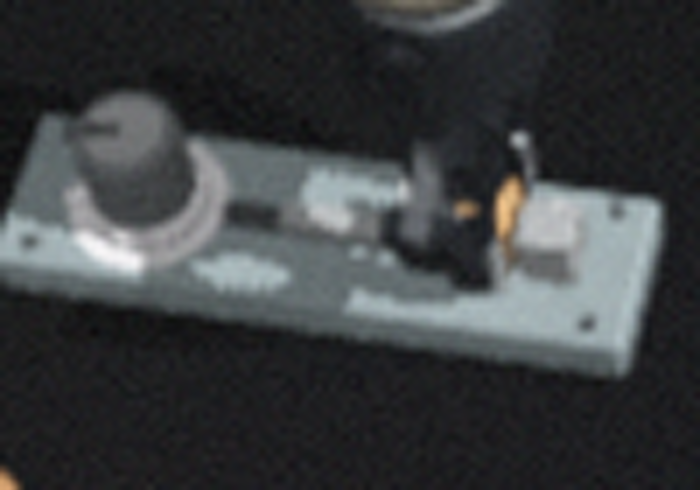

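Contact at z=0.0568 (0.056 expected), so the charm is on the bed, between the jaws. Release, retreat and look.

Run:
```python
from plant import robot, effector, ik, grab_frame
import cv2,numpy as np
from fit import *
p=robot.state()["eef_pos"]
effector.grip(.060,20)
robot.move_straight([p[0],p[1],.17],rate=.15)
robot.goto_joints([40,*robot.state()["qpos"][1:]])
s=robot.state(); print(s["time"],s["eef_pos"])
T=grab_frame("top");S=grab_frame("scene")
cr=lambda i,x,y:cv2.resize(i[y:y+60,x:x+133],None,fx=6,fy=5,interpolation=cv2.INTER_CUBIC)
cv2.imwrite("pics/m4.png",np.vstack([cr(T["frame"],322,195),cr(S["frame"],130,150)]))
def wood(f,w):
    x,y,W,H=w; c=f["frame"][y:y+H,x:x+W].astype(float); return np.clip((c[...,2]-c[...,0]-15)/50,0,1)
gz=.03; g=(.5519,-.0997,np.radians(6.6))
O=[]
for f in(T,S):
    u=proj(np.array([[g[0],g[1],.05]]),f)[0].astype(int); w=(u[0]-13,u[1]-13,26,26); O.append((f,w,wood(f,w)))
for n,o in(("both",O),("top",O[:1]),("scene",O[1:])): 
    q,c=fit(HOUSE,o,g,.03); d=q[:2]-[.5597,-.1667]; a=np.radians(6.6); print(n,q[:2].round(4),np.degrees(q[2]),c, "clampframe",(d@[np.cos(a),np.sin(a)]).round(4),(d@[-np.sin(a),np.cos(a)]).round(4))
```

```text
11.1583 [0.35762315 0.43066389 0.16881801]
both [ 0.5514 -0.1019] 9.950157965359576 18.57530871723059 clampframe -0.0008 0.0653
top [ 0.5517 -0.1014] 5.728305173890257 8.305555195110035 clampframe -0.0004 0.0658
scene [ 0.5501 -0.1031] 11.27802367868831 6.655840368271891 clampframe -0.0022 0.0642
```

View pics/m4.png

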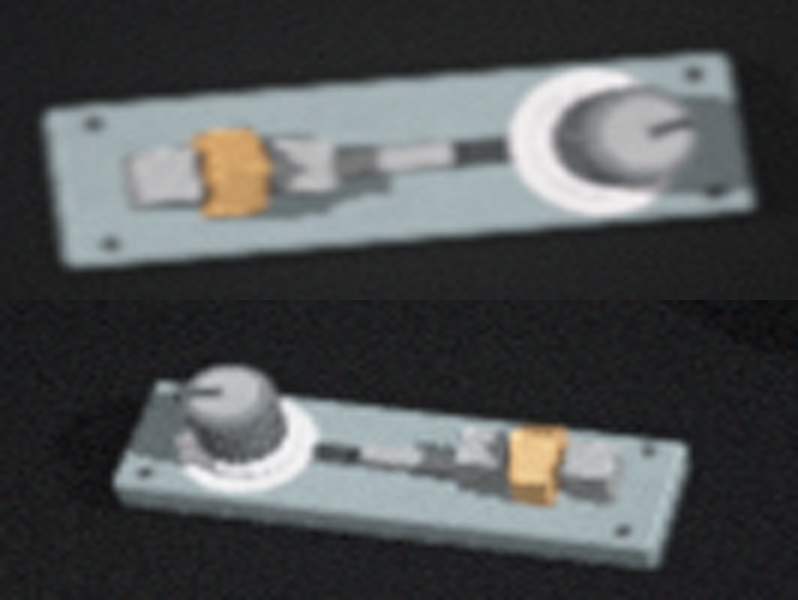

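Charm stands upright between the jaws at about x −0.8 mm, y 65 mm in the clamp frame. The knob's rib is at about crop (672,130) top. Now to the knob, wrist wound back so that one grip covers the whole turn.

Run:
```python
from plant import robot, effector, ik, grab_frame
import numpy as np
K=(.5675,-.2362)
effector.grip(.085,50)
q=np.array(ik([*K,.15],[180,0,-22.6])); print(q); q[5]-=150
robot.goto_joints(q)
h=robot.move_straight([*K,.061],rate=.12,f_stop=8); s=robot.state(); print(h,s["eef_pos"],s["qpos"].round(2),s["time"])
b=s["torque"].copy(); 
effector.grip(.03,50); s=robot.state(); print("grip",s["width"],s["wrist_force"].round(2),s["torque"].round(3),b.round(3),s["time"])
q=s["qpos"].copy(); q0=np.array(q); log=[]
if .036<s["width"]<.044:
  for i in range(46):
    q[5]+=5
    if q[5]>155: break
    robot.goto_joints(q); s=robot.state(); tz=s["torque"][2]; log.append((round(q[5],0),round(tz-b[2],3)))
    if abs(tz-b[2])>.25: break
print(log); s=robot.state(); print(s["time"],s["torque"],s["wrist_force"],s["width"],s["eef_pos"])
```

```text
[-3.20453323e+01  1.45859721e+01  1.03617771e+02 -2.54444375e-14
  6.17962569e+01 -9.44533229e+00]
False [ 0.56813121 -0.23654323  0.06180913] [ -32.04   21.4   105.56    0.     52.95 -159.44] 15.0083
grip 0.038740267364011 [-0.58  0.04  2.93] [ 0.009  0.072 -0.065] [-0.007 -0.012 -0.038] 15.4917
[(np.float64(-154.0), np.float64(0.013)), (np.float64(-149.0), np.float64(0.037)), (np.float64(-144.0), np.float64(0.079)), (np.float64(-139.0), np.float64(0.081)), (np.float64(-134.0), np.float64(0.089)), (np.float64(-129.0), np.float64(0.028)), (np.float64(-124.0), np.float64(-0.023)), (np.float64(-119.0), np.float64(0.007)), (np.float64(-114.0), np.float64(-0.013)), (np.float64(-109.0), np.float64(0.067)), (np.float64(-104.0), np.float64(0.065)), (np.float64(-99.0), np.float64(0.05)), (np.float64(-94.0), np.float64(0.048)), (np.float64(-89.0), np.float64(0.164)), (np.float64(-84.0), np.float64(0.239)), (np.float64(-79.0), np.float64(0.21)), (np.float64(-74.0), np.float64(0.224)), (np.float64(-69.0), np.float64(0.2)), (np.float64(-64.0), np.float64(0.209)), (np.float64(-59.0), np.float64(0.176)), (np.float64(-54.0), np.float64(0.265))]
20.7417 [ 0.79678928 -0.15783298  0.22644516] [1.50735566 4.70606002 3.48087866] 0.03885440414053158 [ 0.56804446 -0.23644193  0.06194075]
```

```bash
cat > turn.py <<'E'
from plant import robot, effector
import numpy as np
B=-.038
def read(n=6):
    v=[]
    for _ in range(n): robot.sleep(.02); v.append(robot.state()["torque"][2]-B)
    return np.mean(v)
def turn(q5,step,stop,maxdeg):
    q=robot.state()["qpos"].copy(); q[5]=q5; n=int(maxdeg/step); log=[]
    for i in range(n):
        q[5]+=step; robot.goto_joints(q); t=read(); log.append((round(float(q[5]),1),round(float(t),3)))
        if t>stop: break
    print(log); s=robot.state(); print(s["time"],s["qpos"][5],s["width"],s["wrist_force"].round(1),s["eef_pos"].round(4))
E
python3 - <<'E'
from turn import *
print(read(),robot.state()["qpos"].round(2))
turn(robot.state()["qpos"][5],2.5,.30,50)
E
```

```text
0.22455898648729855 [-3.2040e+01  2.1380e+01  1.0557e+02  2.0000e-02  5.2970e+01 -5.4610e+01]
[(-52.1, 0.238), (-49.6, 0.253), (-47.1, 0.275), (-44.6, 0.232), (-42.1, 0.237), (-39.6, 0.237), (-37.1, 0.245), (-34.6, 0.214), (-32.1, 0.212), (-29.6, 0.299), (-27.1, 0.353)]
24.6917 -27.184219060154746 0.038744152001671535 [2.4 4.1 3.5] [ 0.5681 -0.2365  0.062 ]
```

Charm is tight from about −31°, and the torque is rising. Small steps from here.

Run:
```python
from turn import *
turn(-27.1,1.5,.46,12)
```

```text
[(-25.6, 0.39), (-24.1, 0.399), (-22.6, 0.443), (-21.1, 0.438), (-19.6, 0.447), (-18.1, 0.444), (-16.6, 0.422), (-15.1, 0.422)]
27.4917 -15.132755690483918 0.039388371472167547 [2.  4.6 2. ] [ 0.5681 -0.2365  0.062 ]
```

Torque flat at about 0.44 since −22.6°, so the clutch has given about 7.5° ago. Stop, release and look.

Run:
```python
from plant import robot, effector, ik, grab_frame
import cv2,numpy as np
from fit import *
effector.grip(.085); p=robot.state()["eef_pos"]; print(robot.state()["width"])
robot.move_straight([p[0],p[1],.17],rate=.15)
robot.goto_joints([40,*robot.state()["qpos"][1:]])
s=robot.state(); print(s["time"],s["wrist_force"].round(2))
T=grab_frame("top");S=grab_frame("scene")
cv2.imwrite("pics/top5.png",T["frame"]);cv2.imwrite("pics/scene5.png",S["frame"])
cr=lambda i,x,y:cv2.resize(i[y:y+60,x:x+133],None,fx=6,fy=5,interpolation=cv2.INTER_CUBIC)
cv2.imwrite("pics/m5.png",np.vstack([cr(T["frame"],322,195),cr(S["frame"],130,150)]))
def wood(f,w):
    x,y,W,H=w; c=f["frame"][y:y+H,x:x+W].astype(float); return np.clip((c[...,2]-c[...,0]-15)/50,0,1)
g=(.5515,-.098,np.radians(6.6)); O=[]
for f in(T,S):
    u=proj(np.array([[g[0],g[1],.05]]),f)[0].astype(int); w=(u[0]-13,u[1]-13,26,26); O.append((f,w,wood(f,w)))
for n,o in(("both",O),("top",O[:1])):
    q,c=fit(HOUSE,o,g,.03); d=q[:2]-[.5597,-.1667]; a=np.radians(6.6); print(n,np.degrees(q[2]),c,(d@[np.cos(a),np.sin(a)]).round(4),(d@[-np.sin(a),np.cos(a)]).round(4))
```

```text
0.0852334615133098
31.4333 [-1.15  0.55 -0.53]
both 9.478079104927355 35.51245155018769 -0.0006 0.0687
top 5.59131391667306 16.910643875783766 -0.0004 0.0693
```

View pics/m5.png

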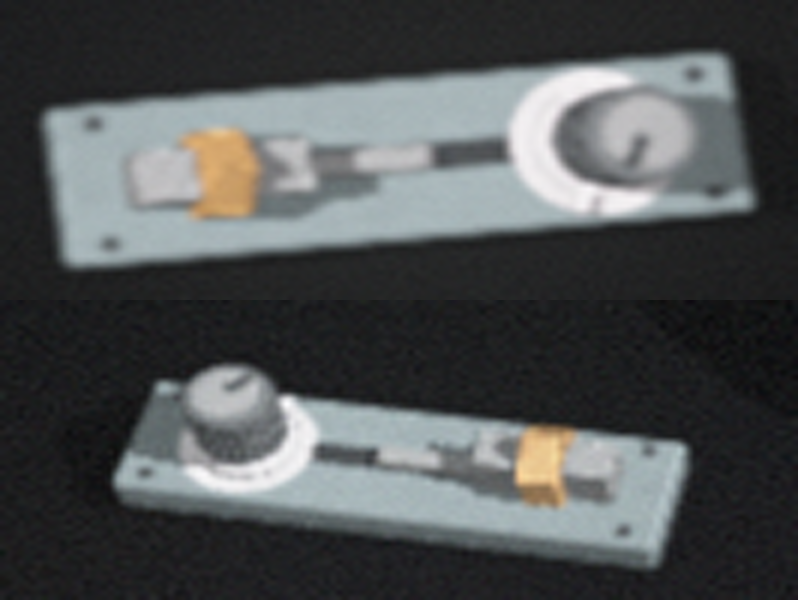

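View pics/top5.png

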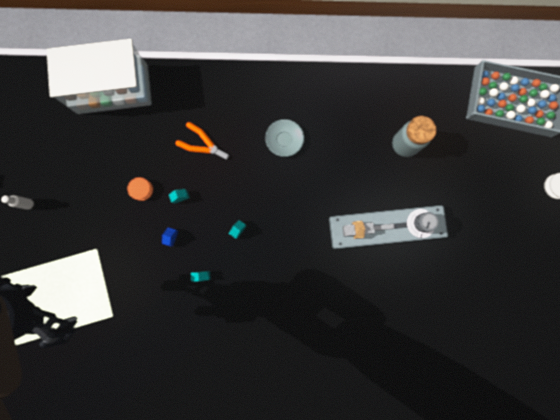

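Charm clamped against the fixed jaw, upright; bystanders unmoved. Rib in the top crop runs (643,137)→(629,163), and the collar tab is at (597,205). I'll compute the slip from these.

Run:
```python
from fit import *
from plant import robot
T=grab_frame("top")
px=lambda x,y:((x+.5)/6-.5+322,(y+.5)/5-.5+195)
c=np.array([.5678,-.2364])
cr=T["frame"][195:255,322:455]
a=ray(*px(643,137),.076,T);b=ray(*px(629,163),.076,T);t=ray(*px(597,205),.037,T)
print("centre proj crop",[(proj(np.array([[*c,z]]),T)[0]-[322,195])*[6,5] for z in(.076,.037)])
an=lambda v:np.degrees(np.arctan2(v[1],v[0]))
print("rib",a,b,an(b-a),an(b[:2]-c),"tab",t,an(t[:2]-c),np.linalg.norm(t[:2]-c))
cv2.imwrite("pics/m6.png",cv2.resize(cr[10:52,80:130],None,fx=14,fy=14,interpolation=cv2.INTER_CUBIC))
```

```text
centre proj crop [array([640.1917189 , 131.07906133]), array([598.83485589, 139.15606928])]
rib [ 0.56618632 -0.23645973  0.076     ] [ 0.55541526 -0.23134754  0.076     ] 154.60988625836745 157.80656438798275 tab [ 0.54032678 -0.23411565  0.037     ] 175.24688489213534 0.027568030069212664
```

View pics/m6.png

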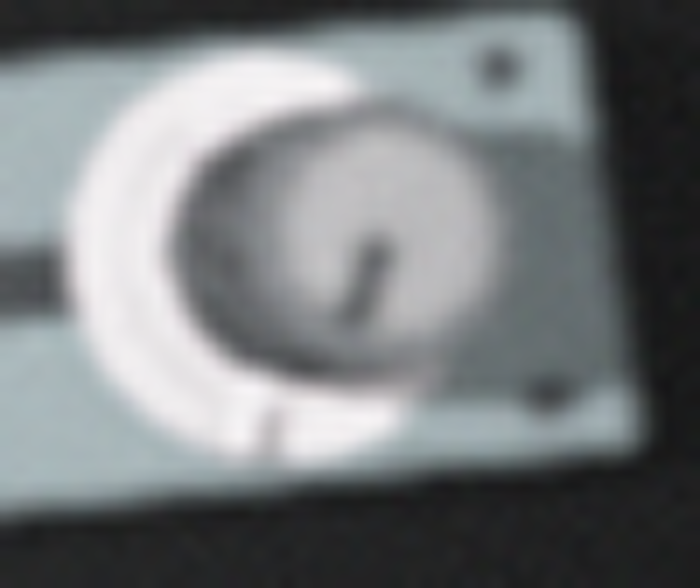

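The rib (378,240)→(350,322) is about 17° clockwise of the tab (270,435). So the clutch did give, and it's still short of the lock (22°). Handing in.

```bash
python3 -c "
from plant import robot
print(robot.state()['time']); robot.hand_in()"
```

```text
31.5833
the job is handed in; nothing more can be done
```

The charm is clamped against the fixed jaw, both charm and knob are released, and I handed the job in at 31.6 s of the 72 s allowed.

- **Placing:** I pinched the charm at 20 N and set it on the bed with a force stop. It touched at 0.0568 m, against 0.056 m expected. After release it stood at about x −1 mm, y +65 mm in the clamp frame.
- **Tightening:** I turned the knob about 144° clockwise in one grip at 50 N. The torque ran at about 0.23 N m while closing, then rose and stayed flat at 0.42–0.45 N m for the last 7.5° of hand turn. I stopped there and let go. These readings are a little above the stated 0.2 and 0.4 N m; I put that down to sensor bias.
- **Last checks, charm:** It stands upright against the fixed jaw. The fit gave x about −0.5 mm and y about 69 mm, where 71 mm is nominal and the calibration is good to about 2 mm.
- **Last checks, angle:** The top camera put the charm about 1° from square. The fit using both cameras said 3°, but it was poorer because the jaws partly hide the charm.
- **Last checks, clutch:** The knob rib was about 17° clockwise of the collar tab, so the clutch had slipped and was short of its 22° lock. That is more slip than the 7.5° plateau suggests. The image reading is only rough, and I could not measure the jaw force directly.
- **Last checks, surroundings:** The bystanders look unmoved, and the arm is clear of everything.

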